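# Balance the orange paddle on the yellow ridge

### The job

Lift the orange-bladed paddle out of the green rack and lay it, flat side down and squarely, across the middle of the yellow ridge of the balance stand at its balance point, so that it stays level there on its own with both ends in the air when you let go. Leave the black-bladed paddle lying in the rack.

Things in the scene. Friction and masses are not known exactly. Their poses are not given: they have to be found in the camera images.
- paddle: Flat paddle, 0.26-0.4 kg, 451 mm long (all in mm). Origin: underside, centreline, where blade meets shaft; x to the blade tip, z up. Orange blade x 0 to 150, 100 wide, 10 thick; wooden shaft x 0 to -280, 24 wide, 20 high; orange cross grip at x -290, 90 wide, 20 high. The blade is heavy: the balance point is at x -35 (in the shaft), not mid-length. Grasp the shaft 60 mm from it.
- spare: The same paddle with black blade and black cross grip, lying parallel in the rack's other slot, 130 mm beside the orange one; same size and origin. Not to be moved.
- stand: Fixed balance stand: dark foot 110 x 170 x 14 mm, narrow grey upright, yellow ridge. Origin: centre of the foot's underside, on the table. The ridge runs along y, 140 mm long, 30 mm wide in x; its flat level top is 75 mm up. A paddle square across it lies along the stand's x, blade either way. Grip the paddle to one side: fingers right over the ridge would strike it. On release the paddle rocks for up to 2 s.
- rack: Fixed green rack, 300 x 280 mm. Origin: centre of its underside, on the table. Two cross bars 20 mm wide at x = -130 and +130, tops 50 mm up, carry the paddles (undersides at 50 mm) in slots at y = -65 and +65, blades to +x; posts rise to 90 mm. Paddle origins lie at x = +60. Between the bars the shafts are free to grasp, 35 mm of air below, and lift straight up.
Mind the look-alikes: they are no part of the job. Leave any purple or turquoise look-alike of the stand alone.

How it is judged:
By the outcome, as a careful person would: the job done as asked, in the order asked, and still so for the second after the job is handed in, with the robot touching nothing.
It also fails if it takes over 40 s, if anything falls off the work surface, if the arm or the gripper's body presses on something with over 40 N, if the wrist force passes 120 N, or if a joint passes its speed limit or range.

### The arm

A 6-joint arm with a two-finger parallel gripper is mounted at the origin on the work surface. World frame = base frame: x ahead of the robot, y to its left, z up, the work surface at z = 0. Lengths are in mm, angles in rad, forces in N, time in s.
With the tool pointing down it reaches from about 350 to 875 mm from the base axis. Payload 4.2 kg.
Tool frame: the origin (TCP) lies midway between the tips of the shut fingers; the grasp point (between the pads) lies 19 mm behind it (arm.tcp_to_grasp is the distance from the TCP to the grasp point, in mm); z points along the fingers, y is the line along which they close (so a half turn about z gives the same grasp; the last joint's range is limited). The gripper opens to 85 mm and grips with 20 to 120 N. Pads are 22 mm wide; open, the fingers measure 114 mm over their backs; the gripper's body (76 mm by 85 mm) begins 54 mm behind the grasp point. The pads swing forward as they close: fully open they stand 13 mm farther back than shut.
Start: joints at [-0.941, 0.385, 0.008, 0, -1.194, -0.259], TCP at [226.49, -582.496, 231.312] pointing down, gripper open.
Joint ranges: [-3.14, 3.14], [-1.21, 2.06], [-1.07, 1.41], [-3.16, 2.05], [-2.99, -0.16], [-3.1, 3.1]. Speed limits (rad/s): [2.79, 2.79, 3.14, 3.14, 3.14, 3.14].

### API

Orientations are given as a unit quaternion [x, y, z, w].
In Python, from bench import arm, imaging, job, models gives the robot as it stands.
- The arm moves only by the tool arm_command, never from a script. Its argument "rows" is a list of rows, each an object with "grip": the opening, from 0 (shut) to 1 (fully open); "linear": the shift along the tool's x, y, z in mm, a list of three; "rot": the turn, a rotation vector about the tool's x, y, z in rad, a list of three. In form: [{"grip": grip, "linear": [tx, ty, tz], "rot": [rx, ry, rz]}, ...]. A call has 1 to 10 rows; each row is the pose to reach, as a shift and turn from the pose commanded when the call began, along the tool's axes at that moment; what a row does not reach only later rows make up. A row lasts 1/8 s, in which the tool goes at most 62.5 mm and 10.7 degrees, less where a joint would pass 70% of its speed; a pose out of reach is approached as far as the arm can. A call with a gripper value outside its range is refused whole. The fingers move at their own pace and stop on an object; the grip force is fixed at half the most. Time passes only in rows, so rows that repeat a pose let the fingers close. It gives the time, the measured TCP pose, the force, the opening and the grip force at its end, in the units of the state.
- arm.read_state(): the state, without advancing time (a new reading comes with each control period).
- imaging.get_image(name): name is "scene" or "top"; returns a dict with "frame" (400x640x3 uint8, red, green, blue), "fx", "fy", "cx", "cy" (pixels), "k1" (the pictures are not rectified: a ray, as slopes to the right and down, at radius r is drawn at 1 + k1 r^2 times it, then the intrinsics apply), "extrinsics" (4x4, takes a point from world to camera coordinates). Camera axes: x right, y down, z forward; pixel columns grow to the right and rows downward; lengths in mm; the calibration is good to about 2 mm. A picture is of the moment at which its call begins. There is no depth.
- job.job_done(): hands the job in; it is judged then, once.
Trained networks look in a picture, given as the dict that the camera call returned (one of the last four; its "shot" number tells which), for a name from the list of things; names that differ only in an ending like _2 or _b are one class to them, and where a whole thing is asked for, a point or a joint stands for the part that bears it (a point fixed in the world has none). Each returns a list of dicts, best first, with "score" (0 to 1); they miss things now and then, are a little off and sometimes report something else, mostly with a low value. They report only what shows in the picture. A call takes as long as a camera call. They do not tell look-alikes from the thing itself.
- models.spot_in(picture, query): "rect" ([left, top, right, bottom] in pixels, round what is visible of it).
- models.tip_of(picture, query): "pixel" ([column, row] in pixels: a listed point, or the origin of a listed thing).
The state is a dict: "clock": time; "joints": joint angles; "joint_vel": joint speeds; "joint_efforts": joint torques, N m; "position": TCP position; "ee_rot": TCP orientation; "contact_force": force on the tool from outside, world axes, zero at the start; "wrist_torque": the same for the moment, N m; "gripper_width": finger opening in mm; "grasp_force": force on a finger pad.
Only numpy, scipy, OpenCV 4.12 (cv2) and the standard library are available. Lean on these libraries where they do the work, as an engineer would, in place of code of your own. Each camera call takes 0.05 s, during which the arm holds its last target. There are 200 camera calls.

## Working session

There is one attempt and no reset: what is moved stays moved. The work goes in short steps, Python scripts to look and compute and a tool call to move; the robot and the scene stay as the last step left them, time stands still between calls to the robot, and variables do not carry over. Pictures are saved under pics/ and viewed, at most 10 in all, crops included, and the job is handed in when it is done.

Besides the shell and the picture viewer there is one more tool, called after "Request:" by a JSON object that holds its "name" and its "arguments", one argument or row to a line. arm_command: Moves the arm, as the interface text tells. Its arguments: {"type":"object","properties":{"rows":{"type":"array"}},"required":["rows"]}

```bash
mkdir -p pics; cat > h.py <<'E'
import numpy as np, cv2
from bench import arm, imaging, job, models
def ray(p,px):
    u=(np.array(px,float)-[p["cx"],p["cy"]])/[p["fx"],p["fy"]]
    s=u.copy()
    for _ in range(20): s=u/(1+p["k1"]*(s@s))
    E=np.array(p["extrinsics"]);R=E[:3,:3];t=E[:3,3]
    return -R.T@t, R.T@np.array([s[0],s[1],1])
def onz(p,px,z):
    o,d=ray(p,px); return o+d*(z-o[2])/d[2]
def proj(p,X):
    E=np.array(p["extrinsics"]);c=E[:3,:3]@np.array(X,float)+E[:3,3];s=c[:2]/c[2]
    return s*(1+p["k1"]*(s@s))*[p["fx"],p["fy"]]+[p["cx"],p["cy"]]
def save(p,n): cv2.imwrite(f"pics/{n}.png",p["frame"][:,:,::-1])
E
python3 - <<'E'
from h import *
np.set_printoptions(precision=1,suppress=True)
for n in("scene","top"):
    p=imaging.get_image(n);save(p,n+"1")
    print(n,ray(p,[p["cx"],p["cy"]]))
    for q,z in(("paddle",50),("spare",50),("stand",0),("rack",0)):
        for r in models.tip_of(p,q): print(q,r["score"],np.array(r["pixel"]),onz(p,r["pixel"],z))
        for r in models.spot_in(p,q): print("  box",r["score"],np.array(r["rect"]))
print(arm.read_state())
E
```

```text
scene (array([1630.9,  511.9,  960.6]), array([-0.8, -0.2, -0.6]))
paddle 0.78 [213.2 216. ] [ 660.4 -144.1   50. ]
  box 0.8 [176.6 165.4 257.5 245.8]
spare 0.62 [178.8 209.4] [ 654.1 -283.3   50. ]
  box 0.61 [142.4 160.1 228.2 238.7]
stand 0.93 [329.9 218.5] [528.6 238.3   0. ]
stand 0.91 [289.9 182.2] [344.6  30.6   0. ]
stand 0.87 [472.1 220. ] [429.3 733.6  -0. ]
  box 0.9 [445.7 201.7 498.1 230.7]
  box 0.85 [265.8 165.7 313.8 195.8]
  box 0.81 [306.8 197.6 351.5 228.7]
rack 0.68 [205.4 214.5] [ 605.6 -212.7    0. ]
  box 0.73 [146.1 170.5 254.1 243.9]
top (array([ 249.4,  203. , 1480. ]), array([ 0.2,  0. , -1. ]))
paddle 0.96 [438.6 157.8] [ 659.  -158.4   50. ]
  box 0.78 [423.4 115.1 454.5 248. ]
spare 0.72 [475.  158.6] [ 653.3 -283.4   50. ]
  box 0.8 [459.9 115.8 492.4 245.9]
stand 0.81 [378.7 242.6] [370.7  55.6   0. ]
stand 0.81 [188.9 225.6] [441.6 727.7   0. ]
stand 0.63 [330.2 198.3] [531.5 222.8   0. ]
  box 0.9 [161.7 209.5 212.9 246. ]
  box 0.68 [354.9 221.1 411.5 266.3]
rack 0.76 [453.  179.3] [ 592.6 -217.     0. ]
  box 0.65 [416.1 135.5 502.5 219.9]
  box 0.26 [422.6 118.  454.9 244.5]
{'clock': 0.9, 'joints': array([-0.9,  0.4,  0. , -0. , -1.2, -0.3]), 'joint_vel': array([ 0., -0., -0., -0., -0.,  0.]), 'joint_efforts': array([ -0. , -39.2,  18.9,   4.2,  -0. ,   0. ]), 'position': array([ 226.5, -582.5,  231.3]), 'ee_rot': array([-0.2,  1. ,  0. ,  0. ]), 'contact_force': array([-0.1,  0.5,  0.2]), 'wrist_torque': array([ 0., -0.,  0.]), 'grasp_force': 0.0, 'gripper_width': 85.84008160317264}
```

```bash
python3 - <<'E'
import cv2
a=cv2.imread("pics/top1.png")[90:290,140:520]
cv2.imwrite("pics/top1c.png",cv2.resize(a,None,fx=2.1,fy=2.1,interpolation=cv2.INTER_CUBIC))
E
```

```text
(no output)
```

View pics/top1c.png

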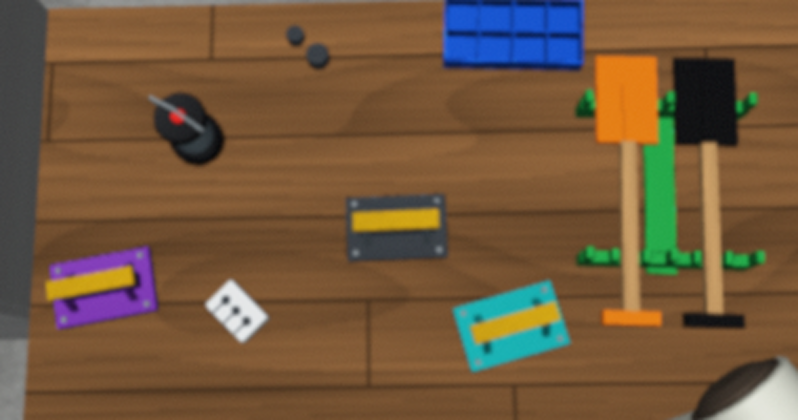

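View pics/scene1.png

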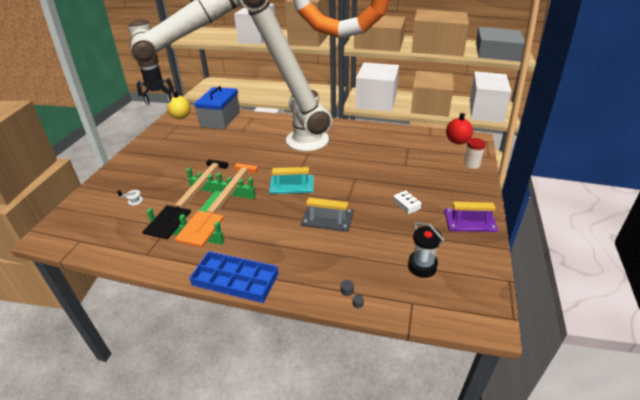

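Top picture: orange paddle has its blade at about (438,137) and its shaft running down to the cross grip at (441,242). The black spare is at (475,158).
Stand candidates in top: dark-footed (330,198), purple (189,226), turquoise (379,243). I choose the dark one and the orange paddle. Next I measure both by colour and check in a close crop.

```bash
python3 - <<'E'
from h import *
np.set_printoptions(precision=1,suppress=True)
p=imaging.get_image("top");f=p["frame"]
hsv=cv2.cvtColor(f,cv2.COLOR_RGB2HSV)
def comp(lo,hi,box,zs,name):
    m=cv2.inRange(hsv,lo,hi);k=np.zeros_like(m);l,t,r,b=box;k[t:b,l:r]=m[t:b,l:r]
    n,lab,st,c=cv2.connectedComponentsWithStats(k);i=1+np.argmax(st[1:,4])
    ys,xs=np.where(lab==i);P=np.array([onz(p,(x,y),zs)[:2] for x,y in zip(xs,ys)])
    r=cv2.minAreaRect(P.astype(np.float32));mu=P.mean(0);w,v=np.linalg.eigh(np.cov((P-mu).T))
    a=v[:,1];print(name,st[i],"mean",mu,"rect",np.array(r[0]),np.array(r[1]),r[2],"major deg",np.degrees(np.arctan2(a[1],a[0])))
    return mu
B=comp((5,200,180),(17,255,255),(418,105,460,165),60,"blade")
G=comp((5,200,150),(17,255,255),(418,225,460,255),70,"grip")
d=B-G;print("dist(365)",np.hypot(*d),"yaw deg",np.degrees(np.arctan2(d[1],d[0])))
comp((20,150,120),(32,255,255),(300,170,360,225),75,"ridge")
comp((90,0,0),(130,110,110),(295,175,360,220),14,"foot")
a=np.hstack([cv2.resize(f[100:260,410:510],None,fx=3.5,fy=3.5),cv2.resize(f[160:240,290:370],(448,448))[:, :].repeat(1,0) if 0 else cv2.copyMakeBorder(cv2.resize(f[160:240,290:370],(440,440)),0,120,0,0,cv2.BORDER_CONSTANT)])
cv2.imwrite("pics/crop.png",a[:,:,::-1])
from scipy.spatial.transform import Rotation as R
s=arm.read_state();print(R.from_quat(s["ee_rot"]).as_matrix(),s["position"])
E
```

```text
blade [ 424  117   29   41 1165] mean [ 732.8 -157.9] rect [ 732.  -158.7] [ 97.7 149.2] 86.87110137939453 major deg 173.89216608438844
grip [427 237  28   8 189] mean [ 367.1 -141.4] rect [ 367.4 -141.7] [88.6 23.4] 86.76008605957031 major deg 88.65531432163581
dist(365) 365.98723886645257 yaw deg -2.579957904172496
ridge [308 189  41  11 389] mean [531.1 228.8] rect [531.2 229. ] [ 33.1 137.3] 1.3660728931427002 major deg 91.36249842105224
foot [306 196  46  18 528] mean [500.5 227.9] rect [505.8 228.6] [ 53.7 161.9] 2.238431215286255 major deg 91.94810336856902
[[-0.9 -0.4  0. ]
 [-0.4  0.9 -0. ]
 [-0.  -0.  -1. ]] [ 226.5 -582.5  231.3]
```

View pics/crop.png

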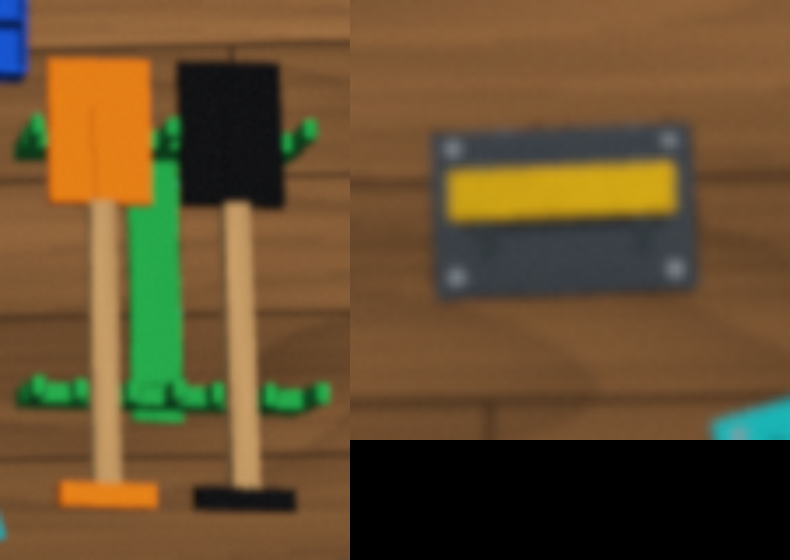

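The crop confirms the orange paddle (left) and the dark-footed stand with its yellow ridge. Next I compute the moves.

```bash
cat >> h.py <<'E'
from scipy.spatial.transform import Rotation as Rot
def go(x,y,z,yaw,p0=None,q0=None):
    "tool shift/turn to a downward pose; tool y at world angle yaw+90 deg"
    s=arm.read_state();R=Rot.from_quat(s["ee_rot"] if q0 is None else q0).as_matrix()
    pos=s["position"] if p0 is None else p0
    c,n=np.cos(np.radians(yaw)),np.sin(np.radians(yaw));T=np.array([[-c,-n,0],[-n,c,0],[0,0,-1]])
    print("lin",(R.T@(np.array([x,y,z])-pos)).round(1),"rot",Rot.from_matrix(R.T@T).as_rotvec().round(4))
E
python3 - <<'E'
from h import *
go(563,-150,160,-2.8)
E
```

```text
lin [-470.3  281.2   71.3] rot [-0.      0.      0.4197]
```

Request:
{"name": "arm_command", "arguments": {
  "rows": [
    {"grip": 1, "linear": [-52, 31, 0], "rot": [0, 0, 0.05]},
    {"grip": 1, "linear": [-104, 62, 0], "rot": [0, 0, 0.1]},
    {"grip": 1, "linear": [-157, 94, 0], "rot": [0, 0, 0.15]},
    {"grip": 1, "linear": [-209, 125, 0], "rot": [0, 0, 0.2]},
    {"grip": 1, "linear": [-261, 156, 0], "rot": [0, 0, 0.25]},
    {"grip": 1, "linear": [-313, 187, 20], "rot": [0, 0, 0.3]},
    {"grip": 1, "linear": [-365, 218, 40], "rot": [0, 0, 0.35]},
    {"grip": 1, "linear": [-418, 250, 60], "rot": [0, 0, 0.4]},
    {"grip": 1, "linear": [-470.3, 281.2, 71.3], "rot": [0, 0, 0.42]},
    {"grip": 1, "linear": [-470.3, 281.2, 71.3], "rot": [0, 0, 0.42]}
  ]
}}

```text
clock: 2.2
position: [564.6, -146.9, 158.6]
ee_rot: [0.022, 1.0, 0.0, -0.001]
contact_force: [-0.8, 0.1, -0.2]
gripper_width: 85.5
grasp_force: 0.0
```

```bash
python3 - <<'E'
from h import *
s=arm.read_state();print(s["clock"],s["position"],s["gripper_width"])
go(563,-150,41,-2.8)
p=imaging.get_image("scene")
# check shaft line seen from scene: orange blade & grip
for X in [(658,-154,60),(563,-150,70),(732,-158,60),(368,-141,70)]: print(X,proj(p,X).round(1))
a=cv2.resize(p["frame"][130:260,130:330],None,fx=4,fy=4)
for X in [(658,-154,60),(732.8,-158,60),(368,-141,70)]:
    u=(proj(p,X)-[130,130])*4;cv2.circle(a,tuple(int(v) for v in u),4,(255,0,255),1)
cv2.imwrite("pics/s2.png",a[:,:,::-1])
E
```

```text
2.2 [ 564.57444426 -146.92677399  158.64760244] 85.51217601591827
lin [  1.3  -3.1 117.6] rot [-0.     -0.0015  0.0044]
(658, -154, 60) [210.4 212.9]
(563, -150, 70) [222.5 194.6]
(732, -158, 60) [199.5 226.6]
(368, -141, 70) [245.5 165.9]
```

View pics/s2.png

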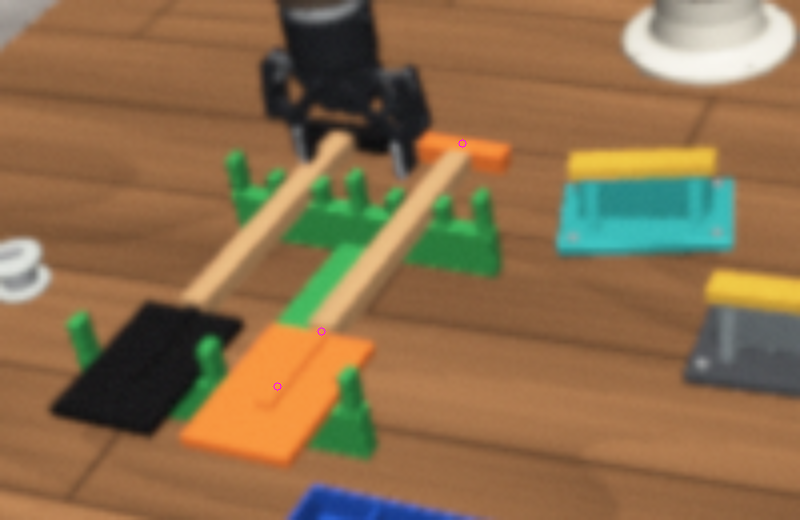

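Scene crop: the projected blade and grip points land on the orange paddle, with blade centre at (277,386) and grip at (462,143). The gripper is over its shaft, so I descend and grip.

Request:
{"name": "arm_command", "arguments": {
  "rows": [
    {"grip": 1, "linear": [1.3, -3, 30], "rot": [0, 0, 0.004]},
    {"grip": 1, "linear": [1.3, -3, 60], "rot": [0, 0, 0.004]},
    {"grip": 1, "linear": [1.3, -3, 85], "rot": [0, 0, 0.004]},
    {"grip": 1, "linear": [1.3, -3, 105], "rot": [0, 0, 0.004]},
    {"grip": 1, "linear": [1.3, -3, 117], "rot": [0, 0, 0.004]},
    {"grip": 1, "linear": [1.3, -3, 117], "rot": [0, 0, 0.004]},
    {"grip": 1, "linear": [1.3, -3, 117], "rot": [0, 0, 0.004]}
  ]
}}

```text
clock: 3.12
position: [562.1, -153.3, 44.0]
ee_rot: [0.027, 1.0, -0.0, 0.001]
contact_force: [0.3, 0.3, 0.3]
gripper_width: 85.4
grasp_force: 0.0
```

Request:
{"name": "arm_command", "arguments": {
  "rows": [
    {"grip": 0, "linear": [0, 0, 0], "rot": [0, 0, 0]},
    {"grip": 0, "linear": [0, 0, 0], "rot": [0, 0, 0]},
    {"grip": 0, "linear": [0, 0, 0], "rot": [0, 0, 0]},
    {"grip": 0, "linear": [0, 0, 0], "rot": [0, 0, 0]},
    {"grip": 0, "linear": [0, 0, 0], "rot": [0, 0, 0]},
    {"grip": 0, "linear": [0, 0, 0], "rot": [0, 0, 0]},
    {"grip": 0, "linear": [0, 0, 0], "rot": [0, 0, 0]},
    {"grip": 0, "linear": [0, 0, 0], "rot": [0, 0, 0]}
  ]
}}

```text
clock: 4.12
position: [561.8, -152.9, 43.5]
ee_rot: [0.026, 1.0, -0.0, 0.0]
contact_force: [-0.6, 0.2, 6.0]
gripper_width: 23.0
grasp_force: 60.2
```

Request:
{"name": "arm_command", "arguments": {
  "rows": [
    {"grip": 0, "linear": [0, 0, -8], "rot": [0, 0, 0]},
    {"grip": 0, "linear": [0, 0, -20], "rot": [0, 0, 0]},
    {"grip": 0, "linear": [0, 0, -36], "rot": [0, 0, 0]},
    {"grip": 0, "linear": [0, 0, -54], "rot": [0, 0, 0]},
    {"grip": 0, "linear": [0, 0, -72], "rot": [0, 0, 0]},
    {"grip": 0, "linear": [0, 0, -90], "rot": [0, 0, 0]},
    {"grip": 0, "linear": [0, 0, -105], "rot": [0, 0, 0]},
    {"grip": 0, "linear": [0, 0, -116], "rot": [0, 0, 0]},
    {"grip": 0, "linear": [0, 0, -120], "rot": [0, 0, 0]},
    {"grip": 0, "linear": [0, 0, -120], "rot": [0, 0, 0]}
  ]
}}

```text
clock: 5.38
position: [561.3, -152.9, 162.9]
ee_rot: [0.027, 1.0, 0.0, -0.0]
contact_force: [-0.0, 0.3, -4.3]
gripper_width: 23.1
grasp_force: 59.0
```

```bash
cat >> h.py <<'E'
def paddle(p,zu):
    "orange blade and grip in the top view, with the underside at height zu"
    hsv=cv2.cvtColor(p["frame"],cv2.COLOR_RGB2HSV);m=cv2.inRange(hsv,(5,200,140),(17,255,255))
    n,lab,st,c=cv2.connectedComponentsWithStats(m)
    o=np.argsort(-st[1:,4])[:2]+1;out=[]
    for i,h in zip(o,(10,20)):
        ys,xs=np.where(lab==i);out.append(np.mean([onz(p,(x,y),zu+h)[:2] for x,y in zip(xs,ys)],0));print(st[i],out[-1])
    B,G=out;d=B-G;u=d/np.hypot(*d);print("len365",np.hypot(*d),"yaw",np.degrees(np.arctan2(d[1],d[0])),"balance",(B-110*u+G+255*u)/2)
E
python3 - <<'E'
from h import *
np.set_printoptions(precision=1,suppress=True)
s=arm.read_state();print({k:s[k] for k in("clock","position","contact_force","wrist_torque","gripper_width","grasp_force")}, Rot.from_quat(s["ee_rot"]).as_matrix())
p=imaging.get_image("top");save(p,"top3");paddle(p,172)
save(imaging.get_image("scene"),"scene3")
import cv2
a=cv2.imread("pics/top3.png")[90:290,290:520];b=cv2.imread("pics/scene3.png")[60:260,110:310]
cv2.imwrite("pics/b3.png",cv2.resize(np.hstack([a,b]),None,fx=1.85,fy=1.85))
E
```

```text
{'clock': 5.375, 'position': array([ 561.3, -152.9,  162.9]), 'contact_force': array([-0. ,  0.3, -4.3]), 'wrist_torque': array([-0. ,  0.2,  0. ]), 'gripper_width': 23.0878161431375, 'grasp_force': 59.00423347949982} [[-1.   0.1 -0. ]
 [ 0.1  1.   0. ]
 [ 0.   0.  -1. ]]
[431 103  32  32 976] [ 753.7 -157.9]
[458 234   7   9  53] [ 365.9 -174.1]
len365 388.11112038932424 yaw 2.38933185872007 balance [ 632.3 -163. ]
```

View pics/b3.png

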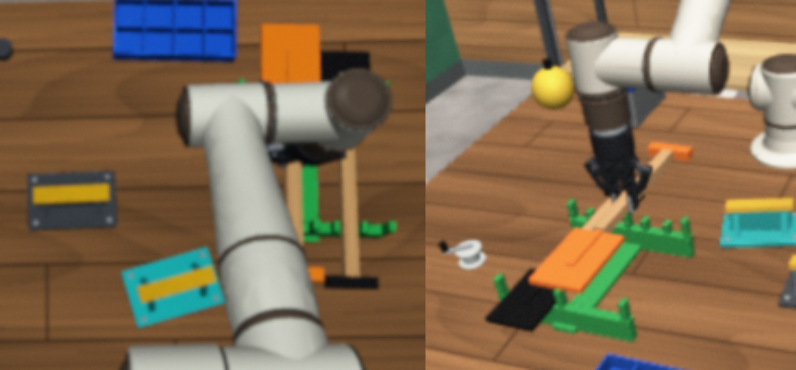

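The paddle is lifted and level, and the spare is still in the rack. Blade in the crop is at (578,258). Next I carry it over to the dark stand.

```bash
python3 - <<'E'
from h import *
go(540,40,163,-0.7); go(470,227.2,163,1.7)
E
```

```text
lin [ 31.3 191.5  -0.7] rot [ 0.0002 -0.0016 -0.0412]
lin [111.2 374.7  -0.5] rot [ 0.0002 -0.0016 -0.0831]
```

Request:
{"name": "arm_command", "arguments": {
  "rows": [
    {"grip": 0, "linear": [2, 15, 0], "rot": [0, 0, -0.005]},
    {"grip": 0, "linear": [6, 45, 0], "rot": [0, 0, -0.012]},
    {"grip": 0, "linear": [14, 90, 0], "rot": [0, 0, -0.022]},
    {"grip": 0, "linear": [22, 135, 0], "rot": [0, 0, -0.032]},
    {"grip": 0, "linear": [31, 180, 0], "rot": [0, 0, -0.042]},
    {"grip": 0, "linear": [45, 225, 0], "rot": [0, 0, -0.052]},
    {"grip": 0, "linear": [62, 270, 0], "rot": [0, 0, -0.062]},
    {"grip": 0, "linear": [82, 315, 0], "rot": [0, 0, -0.072]},
    {"grip": 0, "linear": [100, 350, 0], "rot": [0, 0, -0.08]},
    {"grip": 0, "linear": [111, 374, 0], "rot": [0, -0.002, -0.083]}
  ]
}}

```text
clock: 6.72
position: [469.1, 228.7, 162.8]
ee_rot: [-0.016, 1.0, 0.0, 0.001]
contact_force: [0.3, 0.8, -3.5]
gripper_width: 23.1
grasp_force: 59.3
```

Request:
{"name": "arm_command", "arguments": {
  "rows": [
    {"grip": 0, "linear": [0, 0, 15], "rot": [0, 0, 0]},
    {"grip": 0, "linear": [0, 0, 35], "rot": [0, 0, 0]},
    {"grip": 0, "linear": [0, 0, 50], "rot": [0, 0, 0]},
    {"grip": 0, "linear": [0, 0, 60], "rot": [0, 0, 0]},
    {"grip": 0, "linear": [0, 0, 60], "rot": [0, 0, 0]},
    {"grip": 0, "linear": [0, 0, 60], "rot": [0, 0, 0]}
  ]
}}

```text
clock: 7.48
position: [471.2, 226.6, 103.5]
ee_rot: [-0.015, 1.0, 0.0, 0.002]
contact_force: [0.1, -0.0, -2.9]
gripper_width: 22.9
grasp_force: 59.3
```

```bash
python3 - <<'E'
from h import *
np.set_printoptions(precision=2,suppress=True)
s=arm.read_state();print({k:s[k] for k in("clock","position","ee_rot","contact_force","wrist_torque")})
zu=s["position"][2]+6.5
go(470,227.2,68.5,1.7)
p=imaging.get_image("top");save(p,"top4");paddle(p,zu)
q=imaging.get_image("scene");save(q,"scene4")
a=cv2.resize(p["frame"][90:290,250:430],None,fx=2,fy=2);b=cv2.resize(q["frame"][130:260,230:390],None,fx=2.5,fy=2.5)
b=b[:,:,:];c=np.zeros((400,a.shape[1]+b.shape[1],3),np.uint8);c[:400,:a.shape[1]]=a;c[:b.shape[0],a.shape[1]:]=b
cv2.imwrite("pics/b4.png",c[:,:,::-1])
E
```

```text
{'clock': 7.475, 'position': array([471.21, 226.62, 103.54]), 'ee_rot': array([-0.01,  1.  ,  0.  ,  0.  ]), 'contact_force': array([ 0.1 , -0.02, -2.9 ]), 'wrist_torque': array([ 0.  ,  0.21, -0.01])}
lin [ 1.3  0.6 35. ] rot [0. 0. 0.]
[ 310  138   32   43 1120] [651.62 234.16]
[339 266   7   6  25] [281.77 185.33]
len365 373.0617798945727 yaw 7.521065043381268 balance [538.58 219.23]
```

View pics/b4.png

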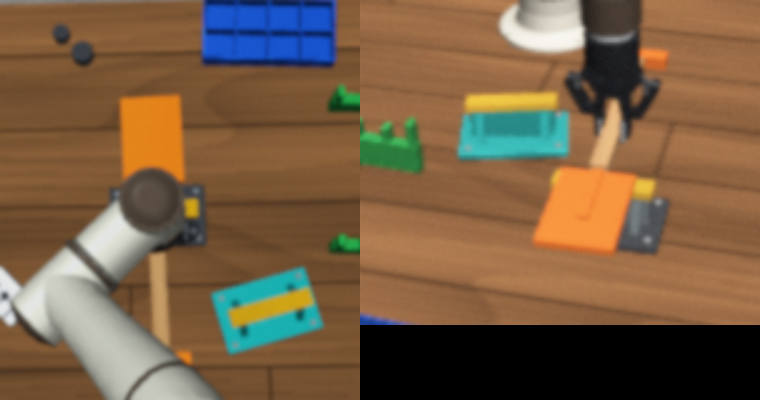

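```bash
python3 - <<'E'
from h import *
np.set_printoptions(precision=1,suppress=True)
f=cv2.imread("pics/top4.png")[:,:,::-1];p=imaging.get_image("top");f=p["frame"]
hsv=cv2.cvtColor(f,cv2.COLOR_RGB2HSV);m=cv2.inRange(hsv,(5,200,140),(17,255,255));m[:,:300]=0;m[190:]=0
zt=110+10
def fit(P,n):
    vx,vy,x,y=cv2.fitLine(np.float32(P),cv2.DIST_HUBER,0,.01,.01).ravel();print(n,"dir deg",np.degrees(np.arctan2(vy,vx)),"at",x,y)
L=[];Rr=[]
for r in range(145,172):
    xs=np.where(m[r])[0];L.append(onz(p,(xs[0]-.5,r),zt)[:2]);Rr.append(onz(p,(xs[-1]+.5,r),zt)[:2])
fit(L,"left");fit(Rr[:25],"right")
T=[];
for c in range(314,338):
    ys=np.where(m[:,c])[0];T.append(onz(p,(c,ys[0]-.5),zt)[:2])
fit(T,"tip")
C=[]
for r in range(222,255):
    h=hsv[r,320:342];w=f[r,320:342].astype(int);k=np.where((w[:,0]>170)&(w[:,1]>120))[0]
    if len(k)>3: C.append(onz(p,(320+(k[0]+k[-1])/2,r),110+20)[:2])
print(len(C));fit(C,"shaft")
E
```

```text
left dir deg 1.1311194 at 646.4262 285.52713
right dir deg -1.1106194 at 642.8945 184.6905
tip dir deg -87.92372 at 716.573 242.08237
33
shaft dir deg 2.104679 at 376.9289 225.96147
```

Top crop: the orange blade is at (152,137) and square to the ridge. Its tip line puts the balance point at x≈532, against the ridge at 531, with y about 2 mm high. I trim that and lower.

Request:
{"name": "arm_command", "arguments": {
  "rows": [
    {"grip": 0, "linear": [1, -1.5, 8], "rot": [0, 0, 0]},
    {"grip": 0, "linear": [1, -1.5, 18], "rot": [0, 0, 0]},
    {"grip": 0, "linear": [1, -1.5, 26], "rot": [0, 0, 0]},
    {"grip": 0, "linear": [1, -1.5, 30], "rot": [0, 0, 0]},
    {"grip": 0, "linear": [1, -1.5, 32], "rot": [0, 0, 0]},
    {"grip": 0, "linear": [1, -1.5, 32], "rot": [0, 0, 0]},
    {"grip": 0, "linear": [1, -1.5, 32], "rot": [0, 0, 0]}
  ]
}}

```text
clock: 8.5
position: [470.0, 225.1, 71.3]
ee_rot: [-0.015, 1.0, 0.0, 0.001]
contact_force: [-0.1, -0.3, -2.8]
gripper_width: 23.2
grasp_force: 59.3
```

Request:
{"name": "arm_command", "arguments": {
  "rows": [
    {"grip": 0, "linear": [0, 0, 1], "rot": [0, 0, 0]},
    {"grip": 0, "linear": [0, 0, 2], "rot": [0, 0, 0]},
    {"grip": 0, "linear": [0, 0, 2], "rot": [0, 0, 0]},
    {"grip": 0, "linear": [0, 0, 2], "rot": [0, 0, 0]}
  ]
}}

```text
clock: 9.0
position: [469.8, 224.9, 69.0]
ee_rot: [-0.015, 1.0, -0.0, 0.001]
contact_force: [-0.3, 0.8, -3.5]
gripper_width: 23.2
grasp_force: 59.3
```

Request:
{"name": "arm_command", "arguments": {
  "rows": [
    {"grip": 0, "linear": [0, 0, 1], "rot": [0, 0, 0]},
    {"grip": 0, "linear": [0, 0, 1], "rot": [0, 0, 0]},
    {"grip": 0, "linear": [0, 0, 1], "rot": [0, 0, 0]}
  ]
}}

```text
clock: 9.38
position: [469.9, 225.0, 68.4]
ee_rot: [-0.015, 1.0, 0.0, 0.001]
contact_force: [-0.9, -0.4, 1.0]
gripper_width: 22.9
grasp_force: 59.9
```

```bash
python3 - <<'E'
from h import *
s=arm.read_state();print(s["clock"],s["position"],s["contact_force"],s["wrist_torque"])
E
```

```text
9.375 [469.89078792 225.03498903  68.35385219] [-0.9477783  -0.35737064  1.02891172] [-0.0318441   0.46708807 -0.01079624]
```

Request:
{"name": "arm_command", "arguments": {
  "rows": [
    {"grip": 0, "linear": [0, 0, 0], "rot": [0, 0, 0]},
    {"grip": 0, "linear": [0, 0, 0], "rot": [0, 0, 0]}
  ]
}}

```text
clock: 9.62
position: [469.9, 225.0, 68.3]
ee_rot: [-0.015, 1.0, 0.0, 0.001]
contact_force: [-2.9, -0.2, 2.4]
gripper_width: 23.0
grasp_force: 59.9
```

```bash
python3 - <<'E'
from h import *
p=imaging.get_image("scene")
s=arm.read_state();print(s["clock"],s["position"],s["contact_force"],s["wrist_torque"])
cv2.imwrite("pics/s5.png",cv2.resize(p["frame"][120:250,250:400],None,fx=4.5,fy=4.5,interpolation=cv2.INTER_CUBIC)[:,:,::-1])
E
```

```text
9.675 [469.85474647 225.00120064  68.26984044] [-2.37330073 -0.24067679  1.53971791] [-0.06587442  0.61194044 -0.03043219]
```

View pics/s5.png

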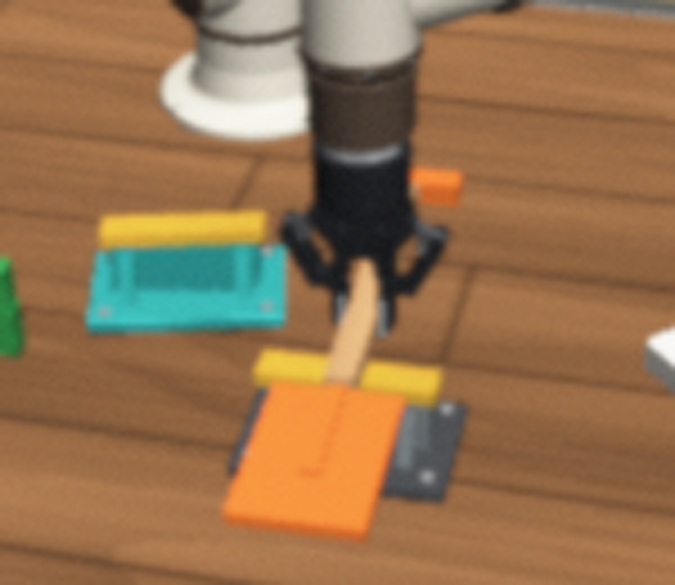

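Scene crop: the shaft at (345,370) rests on the yellow ridge near its middle. The blade hangs beyond it and nothing else is touching. The force shows contact, so I release and go up.

Request:
{"name": "arm_command", "arguments": {
  "rows": [
    {"grip": 0.35, "linear": [0, 0, 0], "rot": [0, 0, 0]},
    {"grip": 0.5, "linear": [0, 0, 0], "rot": [0, 0, 0]},
    {"grip": 0.7, "linear": [0, 0, 0], "rot": [0, 0, 0]},
    {"grip": 1, "linear": [0, 0, 0], "rot": [0, 0, 0]},
    {"grip": 1, "linear": [0, 0, 0], "rot": [0, 0, 0]},
    {"grip": 1, "linear": [0, 0, 0], "rot": [0, 0, 0]},
    {"grip": 1, "linear": [0, 0, -10], "rot": [0, 0, 0]},
    {"grip": 1, "linear": [0, 0, -35], "rot": [0, 0, 0]},
    {"grip": 1, "linear": [0, 0, -75], "rot": [0, 0, 0]},
    {"grip": 1, "linear": [0, 0, -120], "rot": [0, 0, 0]}
  ]
}}

```text
clock: 10.92
position: [469.3, 224.7, 189.6]
ee_rot: [-0.015, 1.0, -0.0, 0.001]
contact_force: [0.4, 0.8, 0.6]
gripper_width: 85.3
grasp_force: 0.0
```

Request:
{"name": "arm_command", "arguments": {
  "rows": [
    {"grip": 1, "linear": [20, -40, -40], "rot": [0, 0, 0]},
    {"grip": 1, "linear": [20, -80, -60], "rot": [0, 0, 0]},
    {"grip": 1, "linear": [20, -130, -60], "rot": [0, 0, 0]},
    {"grip": 1, "linear": [20, -180, -60], "rot": [0, 0, 0]},
    {"grip": 1, "linear": [20, -230, -60], "rot": [0, 0, 0]},
    {"grip": 1, "linear": [20, -280, -60], "rot": [0, 0, 0]},
    {"grip": 1, "linear": [20, -280, -60], "rot": [0, 0, 0]},
    {"grip": 1, "linear": [20, -280, -60], "rot": [0, 0, 0]},
    {"grip": 1, "linear": [20, -280, -60], "rot": [0, 0, 0]},
    {"grip": 1, "linear": [20, -280, -60], "rot": [0, 0, 0]}
  ]
}}

```text
clock: 12.18
position: [457.8, -54.6, 248.1]
ee_rot: [-0.016, 1.0, 0.0, 0.001]
contact_force: [-0.5, -0.2, 0.4]
gripper_width: 85.6
grasp_force: 0.0
```

```bash
python3 - <<'E'
from h import *
np.set_printoptions(precision=1,suppress=True)
p=imaging.get_image("top");paddle(p,75)
q=imaging.get_image("scene");print(arm.read_state()["clock"])
a=cv2.resize(p["frame"][90:290,250:430],None,fx=2,fy=2);b=cv2.resize(q["frame"][120:250,240:400],None,fx=2.5,fy=2.5)
c=np.zeros((400,760,3),np.uint8);c[:,:360]=a;c[:b.shape[0],360:]=b
cv2.imwrite("pics/b6.png",c[:,:,::-1])
E
```

```text
[ 311  141   31   44 1234] [641.  233.8]
[318 267  28   8 191] [274.9 220.8]
len365 366.30113828931877 yaw 2.0469217546244547 balance [530.4 229.9]
12.275
```

View pics/b6.png

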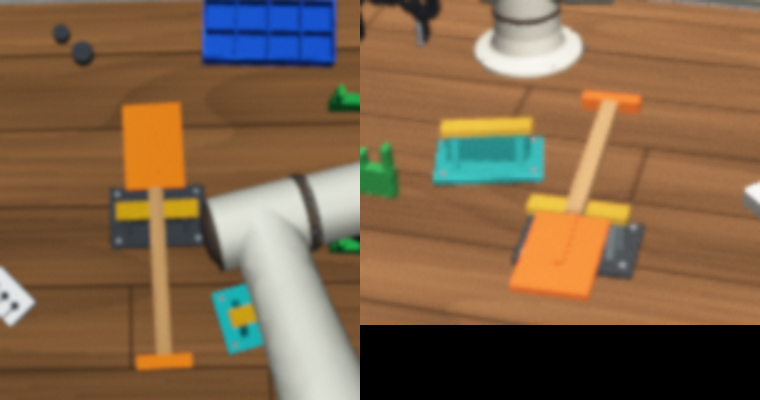

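The paddle sits level across the ridge, with blade at (153,145) and grip at (164,361), and its balance point within 1 mm of the ridge middle. I let any rocking settle, then check again and hand in.

Request:
{"name": "arm_command", "arguments": {
  "rows": [
    {"grip": 1, "linear": [0, 0, 0], "rot": [0, 0, 0]},
    {"grip": 1, "linear": [0, 0, 0], "rot": [0, 0, 0]},
    {"grip": 1, "linear": [0, 0, 0], "rot": [0, 0, 0]},
    {"grip": 1, "linear": [0, 0, 0], "rot": [0, 0, 0]},
    {"grip": 1, "linear": [0, 0, 0], "rot": [0, 0, 0]},
    {"grip": 1, "linear": [0, 0, 0], "rot": [0, 0, 0]},
    {"grip": 1, "linear": [0, 0, 0], "rot": [0, 0, 0]},
    {"grip": 1, "linear": [0, 0, 0], "rot": [0, 0, 0]}
  ]
}}

```text
clock: 13.28
position: [457.8, -55.6, 248.0]
ee_rot: [-0.015, 1.0, -0.0, 0.001]
contact_force: [0.2, -0.5, 0.4]
gripper_width: 85.6
grasp_force: 0.0
```

```bash
python3 - <<'E'
from h import *
p=imaging.get_image("top");paddle(p,75);print(job.job_done())
E
```

```text
[ 311  141   31   44 1231] [640.8998372  233.77706171]
[318 267  28   8 191] [274.92496361 220.78860489]
len365 366.2052813750916 yaw 2.032575469278637 balance [530.3667851 229.8542411]
the job is handed in; nothing more can be done
None
```

The orange paddle is resting level on its own across the middle of the dark stand's yellow ridge, with its balance point within about 1 mm of the centre; the black paddle was left in the rack, and the job was handed in at about 13 s.

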